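Mark the empty bin and hold it at the front

TASK

The empty bin of the parts carousel is due for a refill. Take the spring clip off its stand and clip it well down over the outer wall of the empty bin as a marker, and turn the carousel so that this bin faces the pointer on the foot. Finish while still gripping the centre grip so that the carousel is held still, with the clip on the bin and the other things on the bench left where they are.

Things in the scene. Friction and masses are not known exactly. Their poses are not given: they have to be found in the camera images.
- base: Fixed dark steel foot of the parts carousel (round, 150 mm across, 18 mm high), origin on the bench under the turning axis. Its own -x axis points to the front, along a bar that ends in an upright pointer post 155 mm from the axis, 50 mm high. It may stand turned somewhat from the robot.
- pointer_top (a point): Top of the pointer post on the foot, 50 mm above the bench, 155 mm from the turning axis towards the carousel's front.
- carousel (a joint): Turning angle of the carousel's deck (aluminium disc of 260 mm, top 30 mm above the bench) about the upright axis through the foot's origin, rad, counter-clockwise from above positive; at 0 or any whole turn the empty bin faces the pointer. No stops or detents; light friction (0.06 N m) keeps it where it is left.
- bin_edge (a point): Middle of the top edge of the empty bin's outer wall, 115 mm from the turning axis, 75 mm above the bench; x: wall's normal, towards the axis, y: along the wall, z up. The deck carries four equal grey open bins a quarter turn apart, 72 mm radially, 76 mm along the outer wall, 45 mm high, walls 4 mm; one is empty, the others hold white parts.
- centre_grip: Black bar grip fixed on the deck's axis, turns with it: 52 mm long, 18 mm thick, from 100 to 146 mm above the bench, on a slim post of 13 mm. Origin on the axis at bench height; its long side is its x axis, which points away from the empty bin.
- grip_mid (a point): Middle of the centre grip bar, on the turning axis, 123 mm above the bench; same axes as the centre grip.
- stand: Fixed stand for the clip: foot 60 x 70 x 10 mm with an upright aluminium plate 4 mm thick (along its own x), 50 mm wide (along y), its top 72 mm above the bench. Origin on the bench under the plate.
- clip: Loose steel spring clip like a clothes peg, 22 mm wide (its y), 86 mm high, 34 g; starts upright on the stand's plate, jaws down, handles up. Origin on its pivot. Jaws reach 35 mm below it and spread along x. Two handles rise to 51 mm above it and spread along x: outside 35 mm apart at the top, 16 mm at the pivot. Pinch them along x to open the jaws; let go, it springs shut.
- clip_mouth (a point): Point midway between the clip's jaws, 18 mm below its pivot. A wall here is well seated: its top is then 8 to 12 mm below the pivot, as on the stand (the pivot pin stops it at 3 mm below). At rest the jaws are 4 mm apart and hold a 4 mm wall with about 6 N.
- clip_jaw (a joint): Opening angle of the clip, rad: 0 with jaws parallel on a 4 mm wall, 0.4 fully squeezed, against a stop: handles then parallel, about 17 mm outside (takes about 7 N; more does no harm), jaws 9 mm apart at 12 mm below the pivot, 16 mm at their ends, evenly to both sides of the handles' middle.
- tape_green: bystander: roll of tape, 94 mm across, 48 mm high, loose; origin under its middle.
- mug: bystander: mug, 88 mm high, loose; origin under its middle.
- tape_measure: bystander: tape measure, 33x79x65 mm, loose; origin under its middle.
- putty_tin: bystander: round tin, 62 mm across, 23 mm high, loose; origin under its middle.
- sprocket_1: bystander: white chain wheel, 39 mm across, 18 mm high, loose; origin under its middle.
- white_strip: bystander: white plastic strip, 11x75x9 mm, loose; origin under its middle.
Not all that is in view belongs to the job. There is more than one size of the clip; the job needs the smallest.

How it is judged:
By the outcome, as a careful person would: the job done as asked, in the order asked, and still so for the second after the job is handed in, while the arm keeps its last pose, push and grip.
It also fails if it takes over 72 s, if anything falls off the work surface, if the arm or the gripper's body presses on something with over 40 N, if the wrist force passes 120 N, or if a joint passes its speed limit or range.

ROBOT

A 6-joint arm with a two-finger parallel gripper is mounted at the origin on a cart in front of the work surface, level with it; the furniture and walls round the work are solid. World frame = base frame: x ahead of the robot, y to its left, z up, the work surface at z = 0. Lengths are in m, angles in degrees, forces in N, time in s.
With the tool pointing down it reaches from about 0.25 to 0.725 m from the base axis. Payload 9.7 kg.
Tool frame: the origin (TCP) lies at the very end of the fingers, on their centre line; the grasp point (between the pads) lies 19 mm behind it (bot.hold_point_z is the distance from the TCP to the grasp point, in m); z points along the fingers, y is the line along which they close (so a half turn about z gives the same grasp; the last joint's range is limited). The gripper opens to 85 mm and grips with 20 to 120 N. Pads are 22 mm wide; open, the fingers measure 114 mm over their backs; the gripper's body (76 mm by 85 mm) begins 54 mm behind the grasp point. The pads swing forward as they close: fully open they stand 13 mm farther back than shut.
Start: joints at [66.635, 4.979, 10.078, 95.1, 0, 90], TCP at [0.218, 0.505, 0.231] pointing down, gripper open.
Joint ranges: [-179.16, 179.16], [-48.56, 103.87], [-65.8, 70.77], [-126.05, 130.52], [-82.76, 87.17], [-180, 180]. Speed limits (degrees/s): [127.2, 127.2, 147.25, 180, 180, 180].

INTERFACE

Orientations are given as [roll, pitch, yaw] about the fixed x, y, z axes, in that order (R = Rz(yaw) Ry(pitch) Rx(roll)).
In Python, from workcell import bot gives the robot as it stands.
- The arm moves only by the tool play_rows, never from a script. Its argument "targets" is a list of rows, each an object with "grip": the closure in counts, from 0 (fully open) to 255 (shut); "linear": the shift along the world's x, y, z in cm, a list of three; "delta_rot": the turn, a rotation vector about the world's x, y, z in rad, a list of three. A call has 1 to 10 rows; each row is the pose to reach, as a shift and turn from the pose commanded when the call began; what a row does not reach only later rows make up. A row lasts 1/10 s, in which the tool goes at most 50 mm and 8.59 degrees, less where a joint would pass 70% of its speed; a pose out of reach is approached as far as the arm can. A call with a gripper value outside its range is refused whole. The fingers move at their own pace and stop on an object; "force" is the grip in N (left out, the last holds). Time passes only in rows, so rows that repeat a pose let the fingers close. It gives the time, the measured TCP pose, the force, the opening and the grip force at its end, in the units of the state.
- bot.get_obs(): the state, without advancing time (a new reading comes with each control period).
- bot.camera(name): name is "side" or "top"; returns a dict with "color" (384x512x3 uint8, red, green, blue), "range_z" (384x512 float32, m along the optical axis (not along the pixel's ray), 0 where there is no reading), "fov_y" (degrees; the focal length in pixels is half the picture's height over the tangent of half this angle, whatever the lens; pixels are square), "cx", "cy" (the principal point, pixels), "dist_coeffs" ([k1, k2, p1, p2, k3] as OpenCV has them; the pictures are not rectified), "world_to_cam" (4x4, takes a point from world to camera coordinates). Camera axes: x right, y up, looking along -z (the intrinsics and any distortion apply to the point x, -y, -z); pixel columns grow to the right and rows downward; lengths in m; the calibration is good to about 2 mm. A picture is of the moment at which its call begins.
- bot.job_done(): hands the job in; it is judged then, once.
Trained networks look in a picture, given as the dict that the camera call returned (one of the last four; its "shot" number tells which), for a name from the list of things; names that differ only in an ending like _2 or _b are one class to them, and where a whole thing is asked for, a point or a joint stands for the part that bears it (a point fixed in the world has none). Each returns a list of dicts, best first, with "conf" (0 to 1); they miss things now and then, are a little off and sometimes report something else, mostly with a low value. They report only what shows in the picture. A call takes as long as a camera call. They do not tell look-alikes from the thing itself.
- bot.search_frame(picture, target): "box" ([left, top, right, bottom] in pixels, round what is visible of it).
- bot.trace(picture, target): "pixels" (384x512 bool, what is visible of it) and "box" ([left, top, right, bottom] in pixels, round what is visible of it).
- bot.pinpoint(picture, target): "pixel" ([column, row] in pixels: a listed point, or the origin of a listed thing).
The state is a dict: "time": time; "q": joint angles; "qd": joint speeds; "joint_efforts": joint torques, N m; "ee_pos": TCP position; "tcp_rot": TCP orientation; "wrist_force": force on the tool from outside, world axes, zero at the start; "torque": the same for the moment, N m; "opening": finger opening in m; "grasp_force": force on a finger pad.
Only numpy, scipy, OpenCV 4.12 (cv2) and the standard library are available. Lean on these libraries where they do the work, as an engineer would, in place of code of your own. Each camera call takes 0.05 s, during which the arm holds its last target. There are 200 camera calls.

## Working session

There is one attempt and no reset: what is moved stays moved. The work goes in short steps, Python scripts to look and compute and a tool call to move; the robot and the scene stay as the last step left them, time stands still between calls to the robot, and variables do not carry over. Pictures are saved under pics/ and viewed, at most 10 in all, crops included, and the job is handed in when it is done.

Besides the shell and the picture viewer there is one more tool, called after ">>>" as name(argument=value, ...) on one line, values as JSON. play_rows: Moves the arm, as the interface text tells. Its arguments: {"type":"object","properties":{"targets":{"type":"array","items":{"type":"object","properties":{"grip":{"type":"number"},"linear":{"type":"array","items":{"type":"number"}},"delta_rot":{"type":"array","items":{"type":"number"}}}}},"force":{"type":"number"}},"required":["targets"]}

```bash
mkdir -p pics; cat > h.py <<'E'
import numpy as np, cv2
from workcell import bot
def K(p):
    f=192/np.tan(np.radians(p["fov_y"])/2)
    return np.array([[f,0,p["cx"]],[0,f,p["cy"]],[0,0,1]]),np.array(p["dist_coeffs"],float)
def ray(p,px):
    k,d=K(p); u=cv2.undistortPoints(np.array(px,float).reshape(-1,1,2),k,d).reshape(-1,2)
    c=np.c_[u[:,0],-u[:,1],-np.ones(len(u))]
    T=np.linalg.inv(p["world_to_cam"]); return T[:3,3],c@T[:3,:3].T
def atz(p,px,z):
    o,r=ray(p,px); z=np.asarray(z); return o+r*((z-o[2])/r[:,2])[:,None]
def cloud(p,mask=None):
    m=p["range_z"]>0
    if mask is not None: m=m&mask
    v,u=np.nonzero(m); o,r=ray(p,np.c_[u,v]); return o+r*p["range_z"][v,u][:,None],np.c_[u,v]
def save(p,n): cv2.imwrite("pics/"+n,p["color"][:,:,::-1])
E
python3 - <<'E'
from h import *
P={n:bot.camera(n) for n in("top","side")}
ims=[]
for n,p in P.items():
    save(p,n+"0.png"); print(n,np.linalg.inv(p["world_to_cam"])[:3,3].round(3))
    for t in["bin_edge","grip_mid","pointer_top","clip","clip_mouth","stand","base"]:
        for r in bot.pinpoint(p,t)[:3]: print(t,np.round(r["pixel"],1),round(r["conf"],2))
s=bot.get_obs();print(s["ee_pos"],s["tcp_rot"],s["time"],bot.hold_point_z)
E
```

```text
top [0.395 0.08  1.504]
bin_edge [250.6 220.7] 0.66
grip_mid [276.1 207.4] 0.54
pointer_top [292.6 247.7] 0.93
clip [135.3 217.8] 0.71
clip [160.2 220.2] 0.54
clip [188.  228.4] 0.46
clip_mouth [192.3 222. ] 0.6
clip_mouth [138.3 219.2] 0.57
clip_mouth [235.8 159.6] 0.16
stand [193.9 227.4] 0.72
stand [272.7 154.9] 0.27
base [273.5 204.3] 0.73
base [346.8 216.8] 0.59
side [-0.037  1.161  0.792]
bin_edge [276.2 212.5] 0.82
grip_mid [280.2 184.1] 0.57
pointer_top [211.8 218.1] 0.58
clip [205.5 291.2] 0.83
clip [253.6 242. ] 0.75
clip [230.4 269.3] 0.62
clip_mouth [228.6 276.7] 0.68
clip_mouth [204.6 295.9] 0.59
stand [253.3 263.6] 0.68
base [278.5 214.2] 0.86
[0.2181261  0.50488462 0.23131254] [ 1.79998621e+02 -4.31474151e-04  1.56633844e+02] 0.8 0.0187
```

```bash
python3 - <<'E'
import cv2
a=cv2.imread("pics/top0.png")[110:290,90:390];cv2.imwrite("pics/t.png",cv2.resize(a,(800,480),interpolation=3))
a=cv2.imread("pics/side0.png")[130:340,130:410];cv2.imwrite("pics/s.png",cv2.resize(a,(800,600),interpolation=3))
E
```

```text
(no output)
```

View pics/t.png

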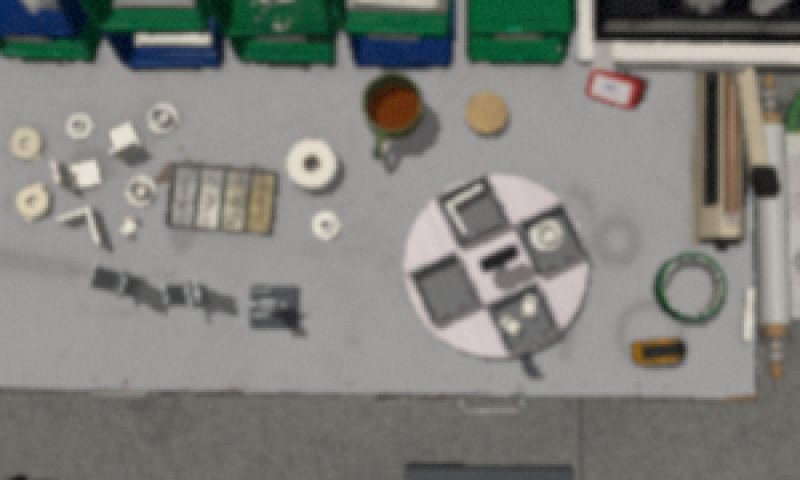

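View pics/s.png

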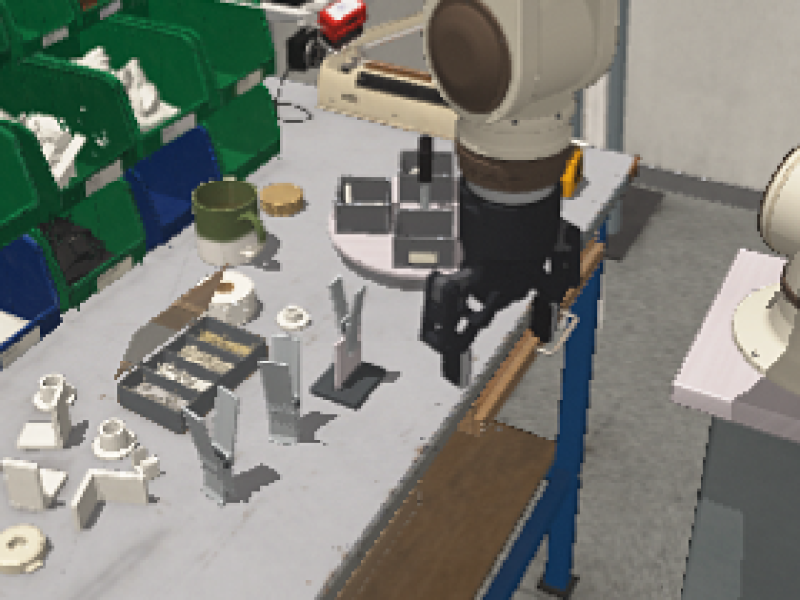

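The top view shows the carousel around crop (497,262). Its empty bin is at lower left (445,290), and the pointer is at (530,365), by the bin with the parts. The side view shows the wanted clip on the stand at crop (345,330), and two larger look-alikes standing on the bench to its left.

```bash
python3 - <<'E'
from h import *
P={n:bot.camera(n) for n in("top","side")}
Z=dict(bin_edge=.075,grip_mid=.146,pointer_top=.05,stand=.01,clip=.082)
for n,p in P.items():
    for t,z in Z.items():
        for r in bot.pinpoint(p,t)[:3]:
            print(n,t,np.round(r["pixel"],1),round(r["conf"],2),atz(p,[r["pixel"]],z)[0].round(4))
    for t in["clip","stand","centre_grip"]:
        for r in bot.trace(p,t)[:3]:
            c,_=cloud(p,r["pixels"]); 
            if len(c): print(n,t,r["conf"],r["box"],len(c),np.percentile(c,[5,50,95],axis=0).round(3).tolist())
p=P["top"];c,uv=cloud(p)
def at(lo,hi,box):
    m=(c[:,2]>lo)&(c[:,2]<hi)&(c[:,0]>box[0])&(c[:,0]<box[1])&(c[:,1]>box[2])&(c[:,1]<box[3]); return c[m]
p=P["top"]
g=atz(p,[bot.pinpoint(p,"pointer_top")[0]["pixel"]],.05)[0]
# deck disc
a=at(.022,.04,(.2,.6,-.2,.3)); print("deck",len(a))
if len(a)>5: print(cv2.minEnclosingCircle(a[:,:2].astype(np.float32)))
for lo,hi in((.065,.085),(.09,.16)):
    a=at(lo,hi,(.2,.55,-.15,.2)); print(lo,len(a)); 
    if lo>.08: print(cv2.minAreaRect(a[:,:2].astype(np.float32)),a.mean(0))
a=at(.05,.16,(.2,.45,.2,.4)); print("clip top cloud",len(a)); print(a.round(3)[np.argsort(a[:,2])])
E
```

```text
top bin_edge [248.2 219. ] 0.85 [0.4835 0.1168 0.075 ]
top grip_mid [277.6 206.8] 0.67 [0.5222 0.0145 0.146 ]
top pointer_top [288.5 246.9] 0.61 [ 0.3851 -0.0306  0.05  ]
top pointer_top [276.2 205.2] 0.4 [0.537  0.0151 0.05  ]
top stand [197.  226.9] 0.46 [0.4555 0.3107 0.01  ]
top clip [160.6 217.8] 0.53 [0.4836 0.4318 0.082 ]
top clip [186.4 224.9] 0.5 [0.4593 0.3379 0.082 ]
top clip 0.73 [123.3, 212.5, 142.7, 225.1] 149 [[0.476, 0.513, 0.007], [0.49, 0.54, 0.075], [0.504, 0.553, 0.115]]
top clip 0.48 [181.2, 219.8, 194.7, 230.1] 85 [[0.447, 0.312, 0.007], [0.462, 0.325, 0.092], [0.478, 0.35, 0.131]]
top clip 0.43 [151.7, 214.9, 165.4, 225.4] 139 [[0.462, 0.415, 0.008], [0.474, 0.441, 0.064], [0.488, 0.454, 0.117]]
top stand 0.6 [187.7, 215.6, 203.4, 232.5] 199 [[0.433, 0.293, 0.003], [0.452, 0.314, 0.009], [0.486, 0.352, 0.066]]
side bin_edge [274.9 208.5] 0.73 [0.498  0.1038 0.075 ]
side grip_mid [278.  185.3] 0.46 [0.508  0.0606 0.146 ]
side stand [251.5 261. ] 0.69 [0.466  0.3291 0.01  ]
side clip [207.5 292.4] 0.88 [0.4566 0.5702 0.082 ]
side clip [228.6 269.5] 0.87 [0.4577 0
[... 247 characters left out ...]
 0.003], [0.476, 0.445, 0.071], [0.495, 0.46, 0.115]]
side stand 0.93 [240.5, 247.5, 264.1, 273.1] 301 [[0.437, 0.309, 0.007], [0.462, 0.346, 0.011], [0.488, 0.367, 0.056]]
side centre_grip 0.63 [276.6, 179.3, 279.8, 194.6] 45 [[0.512, 0.024, 0.103], [0.517, 0.043, 0.133], [0.526, 0.048, 0.147]]
deck 2526
((0.48502659797668457, -0.02256614714860916), 0.18436415493488312)
0.065 230
0.09 88
((0.5237216353416443, 0.018320055678486824), (0.018090439960360527, 0.05136660113930702), 24.47812271118164) [0.52254837 0.01907023 0.14155823]
clip top cloud 7
[[0.447 0.317 0.129]
 [0.447 0.32  0.129]
 [0.446 0.33  0.13 ]
 [0.446 0.323 0.13 ]
 [0.446 0.334 0.13 ]
 [0.446 0.312 0.133]
 [0.446 0.325 0.138]]
```

```bash
python3 - <<'E'
from h import *
import pickle
for n in("top","side"):
    L=[bot.camera(n) for _ in range(10)]
    p=dict(L[-1]); p["color"]=np.mean([q["color"] for q in L],axis=0).astype(np.uint8)
    R=np.array([q["range_z"] for q in L]); p["range_z"]=np.median(R,axis=0)
    pickle.dump(p,open(n+".pkl","wb"))
    if n=="top":
        a=p["color"][195:265,170:320,::-1]; cv2.imwrite("pics/tz.png",cv2.resize(a,(800,373),interpolation=2))
    else:
        a=p["color"][215:285,225:320,::-1]; cv2.imwrite("pics/sz.png",cv2.resize(a,(800,590),interpolation=2))
E
```

```text
(no output)
```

View pics/tz.png

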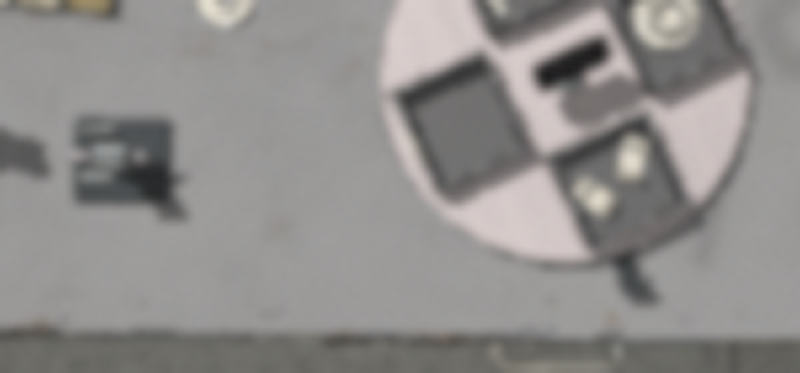

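View pics/sz.png

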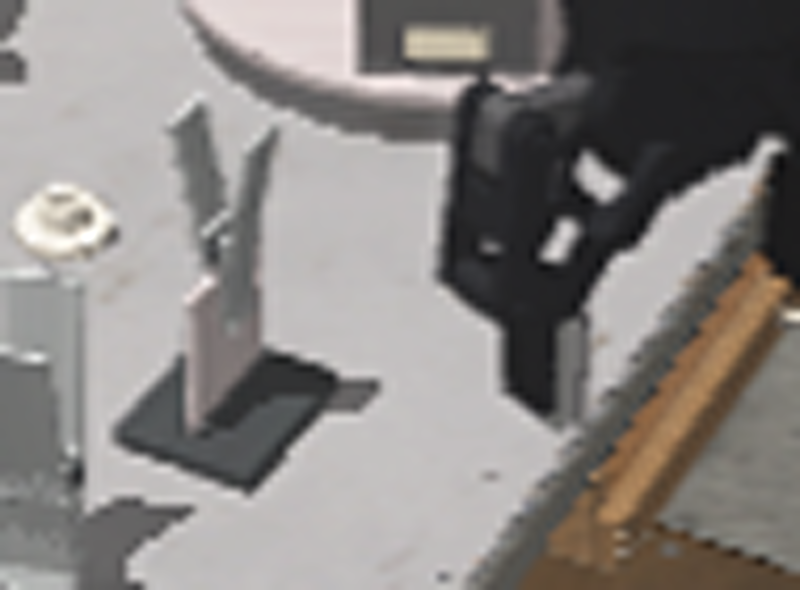

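The top view puts the stand at zoomed (122,160) and the pointer with its shadow at about (630,275). The side view shows the clip's handle tops at (186,115) and (262,138), and the corners of the stand foot.

```bash
python3 - <<'E'
from h import *
import pickle
s=pickle.load(open("side.pkl","rb"));t=pickle.load(open("top.pkl","rb"))
f=lambda q:np.array(q)/(800/95)+[225,215]-.4
print("handles",atz(s,f([[172,128],[200,100],[245,150],[278,128]]),.133).round(4).tolist())
print("foot",atz(s,f([[115,435],[245,480],[340,375],[185,350]]),.01).round(4).tolist())
print("platetop",atz(s,f([[187,292],[205,280]]),.072).round(4).tolist())
g=lambda q:np.array(q)/(800/150)+[170,195]-.4
print("foot top",atz(t,g([[75,118],[172,118],[170,203],[73,200]]),.01).round(4).tolist())
print("pointer cand",atz(t,g([[622,262]]),.05).round(4).tolist())
# deck circle by colour (pinkish light)
c=t["color"].astype(int); v,u=np.nonzero((c[:,:,0]-c[:,:,1]>4)&(c[:,:,0]>150)); 
w=atz(t,np.c_[u,v],.03); m=np.hypot(w[:,0]-.5237,w[:,1]-.0183)<.16; w=w[m]; print(len(w))
h=cv2.convexHull(w[:,:2].astype(np.float32))[:,0]
from scipy.optimize import least_squares
r=least_squares(lambda a:np.hypot(h[:,0]-a[0],h[:,1]-a[1])-a[2],[.52,.02,.13],loss="soft_l1",f_scale=.002).x;print("deck",r.round(4))
# grip
d=(c.max(2)<60); v,u=np.nonzero(d); w=atz(t,np.c_[u,v],.146); m=np.hypot(w[:,0]-.5237,w[:,1]-.0183)<.04; w=w[m][:,:2]
print("grip",w.mean(0),len(w),cv2.minAreaRect(w.astype(np.float32))); e,V=np.linalg.eigh(np.cov(w.T)); print(np.degrees(np.arctan2(*V[::-1,1])))
cl,uv=cloud(t); m=(cl[:,2]>.02)&(np.hypot(cl[:,0]-.38,cl[:,1]+.035)<.025); print(np.c_[uv[m],cl[m].round(3)])
E
```

```text
handles [[0.478, 0.3414, 0.133], [0.4783, 0.3213, 0.133], [0.4481, 0.3412, 0.133], [0.4445, 0.3237, 0.133]]
foot [[0.4896, 0.3708, 0.01], [0.4346, 0.37, 0.01], [0.4327, 0.3007, 0.01], [0.4924, 0.3153, 0.01]]
platetop [[0.4669, 0.3532, 0.072], [0.4648, 0.3439, 0.072]]
foot top [[0.4932, 0.3623, 0.01], [0.494, 0.2935, 0.01], [0.4341, 0.2933, 0.01], [0.4354, 0.3618, 0.01]]
pointer cand [[0.3965, -0.0223, 0.05]]
1745
deck [0.526  0.0174 0.13  ]
grip [0.52283851 0.01665963] 38 ((0.5221686959266663, 0.016901934519410133), (0.01077265664935112, 0.040121328085660934), 27.237594604492188)
118.08775455184436
[[ 2.87e+02  2.42e+02  4.03e-01 -2.70e-02  2.50e-02]
 [ 2.87e+02  2.45e+02  3.92e-01 -2.50e-02  4.90e-02]
 [ 2.88e+02  2.45e+02  3.92e-01 -2.90e-02  4.90e-02]
 [ 2.87e+02  2.46e+02  3.88e-01 -2.50e-02  5.00e-02]
 [ 2.88e+02  2.46e+02  3.88e-01 -2.90e-02  4.70e-02]
 [ 2.89e+02  2.46e+02  3.88e-01 -3.30e-02  4.70e-02]
 [ 2.87e+02  2.47e+02  3.85e-01 -2.50e-02  4.70e-02]
 [ 2.88e+02  2.47e+02  3.85e-01 -2.90e-02  5.00e-02]
 [ 2.89e+02  2.47e+02  3.85e-01 -3.20e-02  4.90e-02]
 [ 2.87e+02  2.48e+02  3.81e-01 -2.50e-02  4.80e-02]
 [ 2.88e+02  2.48e+02  3.81e-01 -2.90e-02  5.10e-02]
 [ 2.89e+02  2.48e+02  3.81e-01 -3.20e-02  4.90e-02]
 [ 2.90e+02  2.48e+02  3.81e-01 -3.60e-02  5.00e-02]
 [ 2.86e+02  2.49e+02  3.77e-01 -2.30e-02  2.50e-02]
 [ 2.87e+02  2.49e+02  3.77e-01 -2.50e-02  4.80e-02]
 [ 2.88e+02  2.49e+02  3.78e-01 -2.90e-02  4.90e-02]
 [ 2.89e+02  2.49e+02  3.78e-01 -3.30e-02  4.80e-02]
 [ 2.90e+02  2.49e+02  3.78e-01 -3.60e-02  4.90e-02]
 [ 2.87e+02  2.50e+02  3.74e-01 -2.50e-02  4.90e-02]
 [ 2.88e+02  2.50e+02  3.74e-01 -2.90e-02  5.00e-02]
 [ 2.89e+02  2.50e+02  3.74e-01 -3.20e-02  4.90e-02]]
```

>>> play_rows(targets=[{"grip": 0, "linear": [24.4, -17.7, 0], "delta_rot": [0, 0, -1.162]}, {"grip": 0, "linear": [24.4, -17.7, 0], "delta_rot": [0, 0, -1.162]}, {"grip": 0, "linear": [24.4, -17.7, 0], "delta_rot": [0, 0, -1.162]}, {"grip": 0, "linear": [24.4, -17.7, 0], "delta_rot": [0, 0, -1.162]}, {"grip": 0, "linear": [24.4, -17.7, 0], "delta_rot": [0, 0, -1.162]}, {"grip": 0, "linear": [24.4, -17.7, 0], "delta_rot": [0, 0, -1.162]}, {"grip": 0, "linear": [24.4, -17.7, 0], "delta_rot": [0, 0, -1.162]}, {"grip": 0, "linear": [24.4, -17.7, 0], "delta_rot": [0, 0, -1.162]}, {"grip": 0, "linear": [24.4, -17.7, 0], "delta_rot": [0, 0, -1.162]}, {"grip": 0, "linear": [24.4, -17.7, 0], "delta_rot": [0, 0, -1.162]}], force=40)

```text
time: 3.75
ee_pos: [0.4621, 0.328, 0.2313]
tcp_rot: [180.0, -0.0, 90.3]
wrist_force: [0.1, 0.2, 0.2]
opening: 0.0856
grasp_force: 0.0
```

```bash
python3 - <<'E'
from h import *
import pickle
print({k:np.round(v,3) for k,v in bot.get_obs().items() if k in("q","ee_pos","tcp_rot","time","wrist_force")})
t=pickle.load(open("top.pkl","rb"))
g=lambda q:np.array(q)/(800/150)+[170,195]-.4
w=atz(t,g([[395,97],[487,57],[535,158],[455,200]]),.075)[:,:2]; print("bin corners",w.round(4).tolist())
L=[bot.camera("side") for _ in range(4)]; p=L[-1]
for x in L[2:]:
  print([(r["conf"],r["pixel"],atz(x,[r["pixel"]],.05)[0].round(4)) for r in bot.pinpoint(x,"pointer_top")[:2]])
  print([(r["conf"],r["pixel"],atz(x,[r["pixel"]],.075)[0].round(4)) for r in bot.pinpoint(x,"bin_edge")[:2]])
a=np.mean([q["color"] for q in L],axis=0).astype(np.uint8)[170:260,190:310,::-1]; cv2.imwrite("pics/s2.png",cv2.resize(a,(800,600),interpolation=2))
E
```

```text
{'time': np.float64(3.75), 'q': array([ 3.53690e+01,  7.29800e+00,  1.26040e+01,  9.53030e+01,
       -1.00000e-03,  1.25107e+02]), 'ee_pos': array([0.462, 0.328, 0.231]), 'tcp_rot': array([ 1.79997e+02, -1.00000e-03,  9.02620e+01]), 'wrist_force': array([0.118, 0.243, 0.16 ])}
bin corners [[0.5057, 0.1335], [0.5336, 0.0715], [0.4656, 0.0384], [0.4367, 0.092]]
[(0.58, [319.8, 206.6], array([ 0.3754, -0.0227,  0.05  ])), (0.24, [253.8, 244.4], array([0.4756, 0.296 , 0.05  ]))]
[(0.78, [279.7, 214.3], array([0.4655, 0.1308, 0.075 ]))]
[(0.83, [322.4, 203.3], array([ 0.3756, -0.0499,  0.05  ])), (0.75, [325.8, 194.3], array([ 0.389 , -0.1216,  0.05  ]))]
[(0.73, [278.7, 210.4], array([0.4802, 0.1091, 0.075 ]))]
```

View pics/s2.png

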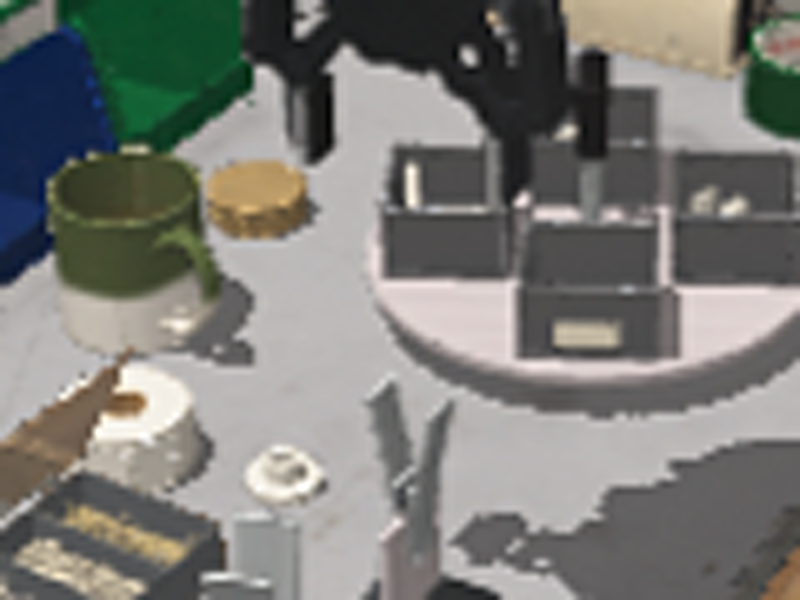

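The side view shows the empty bin's outer wall facing the camera, with its top edge from (518,288) to (680,290) in the zoom. The clip is still on the stand, with handle tops at (382,392) and (442,410). I'll fit the carousel pose to the images.

```bash
cat > fit.py <<'E'
from h import *
from scipy.optimize import minimize
def proj(p,X):
    k,d=K(p); T=np.array(p["world_to_cam"]); c=X@T[:3,:3].T+T[:3,3]; c=c*[1,-1,-1]
    return cv2.projectPoints(c.reshape(-1,1,3),np.zeros(3),np.zeros(3),k,d)[0].reshape(-1,2)
S=8
def fill(p,shape,polys):
    m=np.zeros((384*4,512*4),np.uint8)
    for q in polys: cv2.fillConvexPoly(m,np.round(((q+.5)*4)*16).astype(np.int32),255,shift=4)
    return cv2.resize(m,(512,384),interpolation=cv2.INTER_AREA)/255.
def model(p,a):
    ang=np.linspace(0,2*np.pi,90); D=np.c_[a[0]+.13*np.cos(ang),a[1]+.13*np.sin(ang),0*ang+.03]
    deck=fill(p,0,[proj(p,D).astype(np.float32)]); pol=[]
    for i in range(4):
        t=a[2]+i*np.pi/2; r=np.array([np.cos(t),np.sin(t)]); s=np.array([-r[1],r[0]])
        B=np.array([[*(np.array(a[:2])+r*x+s*y),z] for x in(.043,.115) for y in(-.038,.038) for z in(.03,.075)])
        pol.append(cv2.convexHull(proj(p,B).astype(np.float32))[:,0])
    return deck*(1-fill(p,0,pol))
def pink(p):
    c=p["color"].astype(float); return np.clip((c[:,:,0]-c[:,:,1]-1.5)/5,0,1)*(c[:,:,0]>130)
def fit(p,a0,w=None):
    k=pink(p); u,v=proj(p,np.array([[*a0[:2],.05]]))[0]; 
    Y,X=np.mgrid[:384,:512]; R=(np.hypot(X-u,Y-v)<60)
    if w is not None:R&=w
    f=lambda a:(np.abs(model(p,a)-k)*R).sum()
    best=min((minimize(f,[a0[0],a0[1],a0[2]+d],method="Nelder-Mead",options=dict(initial_simplex=np.array([[a0[0],a0[1],a0[2]+d],[a0[0]+.006,a0[1],a0[2]+d],[a0[0],a0[1]+.006,a0[2]+d],[a0[0],a0[1],a0[2]+d+.06]]),xatol=1e-4,fatol=.01)) for d in(-.08,0,.08)),key=lambda r:r.fun)
    return best.x,best.fun,k[R].sum()
E
python3 - <<'E'
from fit import *
import pickle
t=pickle.load(open("top.pkl","rb")); s=bot.camera("side")
for p in(t,s):
    a,f,n=fit(p,[.525,.0175,np.radians(116)]); print(a[:2].round(4),np.degrees(a[2]).round(2),f,n)
f=lambda q:np.array(q)/(800/120)+[190,170]-.4
w=atz(s,f([[518,289],[680,291]]),.075);print(w,np.degrees(np.arctan2(*(w[0]-w[1])[[1,0]]))+90)
E
```

```text
[0.5244 0.0163] 115.43 1094.872364475202 2422.5
[0.5249 0.0218] 116.42 2916.3321953094965 3304.2
[[0.50784677 0.14299604 0.075     ]
 [0.43178667 0.1052229  0.075     ]] 116.41002256973294
```

```bash
python3 - <<'E'
from fit import *
s=bot.camera("side"); t=bot.camera("top")
save(t,"t2.png")
f=lambda q:np.array(q)/(800/120)+[190,170]-.4
print(atz(s,f([[303,157],[320,160],[510,200]]),.244).round(4))
# predicted px of finger tips in zoom
print((proj(s,np.array([[.512,.328,.244],[.412,.328,.244],[.512,.339,.244],[.512,.317,.244]]))-[190,170]+.4)*800/120)
c,uv=cloud(s); m=(c[:,2]>.235)&(c[:,2]<.262)&(abs(c[:,0]-.462)<.07)&(abs(c[:,1]-.33)<.04)
q=c[m]
for lo,hi in((.39,.44),(.48,.54)):
    z=q[(q[:,0]>lo)&(q[:,0]<hi)]; print(len(z),z.min(0),z.max(0),np.median(z,0))
E
```

```text
[[0.5148 0.33   0.244 ]
 [0.5067 0.3288 0.244 ]
 [0.4162 0.3213 0.244 ]]
[[310.81586994 156.51528584]
 [511.22192533 209.30496205]
 [297.46061379 167.2981012 ]
 [323.97565855 145.8898831 ]]
30 [0.40637213 0.32171939 0.2450909 ] [0.42095618 0.3418177  0.26189652] [0.4131786  0.33631981 0.25572305]
33 [0.50446802 0.3176562  0.24335943] [0.519185   0.34097023 0.26130206] [0.50765235 0.33375545 0.25447429]
```

View pics/t2.png

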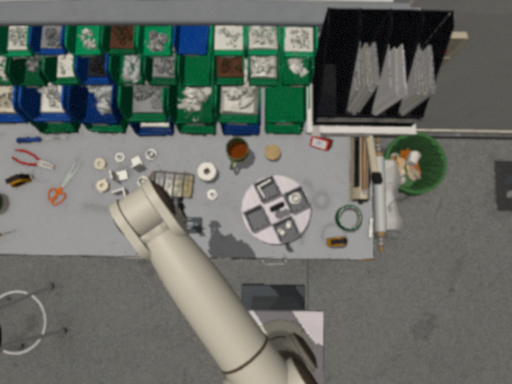

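The arm now covers the stand in the top view, and the fingertips line up with the reported TCP. I'll descend on the clip.

>>> play_rows(targets=[{"grip": 0, "linear": [0, 0.1, -5], "delta_rot": [0, 0, 0]}, {"grip": 0, "linear": [0, 0.1, -9.5], "delta_rot": [0, 0, 0]}, {"grip": 0, "linear": [0, 0.1, -13], "delta_rot": [0, 0, 0]}, {"grip": 80, "linear": [0, 0.1, -13], "delta_rot": [0, 0, 0]}, {"grip": 110, "linear": [0, 0.1, -13], "delta_rot": [0, 0, 0]}, {"grip": 130, "linear": [0, 0.1, -13], "delta_rot": [0, 0, 0]}, {"grip": 130, "linear": [0, 0.1, -13], "delta_rot": [0, 0, 0]}], force=30)

```text
time: 5.0
ee_pos: [0.4631, 0.3296, 0.1038]
tcp_rot: [179.8, -0.1, 90.1]
wrist_force: [0.9, 0.1, 0.2]
opening: 0.0418
grasp_force: 0.0
```

```bash
python3 - <<'E'
from h import *
L=[bot.camera("side") for _ in range(4)]
a=np.mean([q["color"] for q in L],axis=0).astype(np.uint8)[205:280,210:310,::-1]; cv2.imwrite("pics/s3.png",cv2.resize(a,(800,600),interpolation=2))
E
```

```text
(no output)
```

View pics/s3.png

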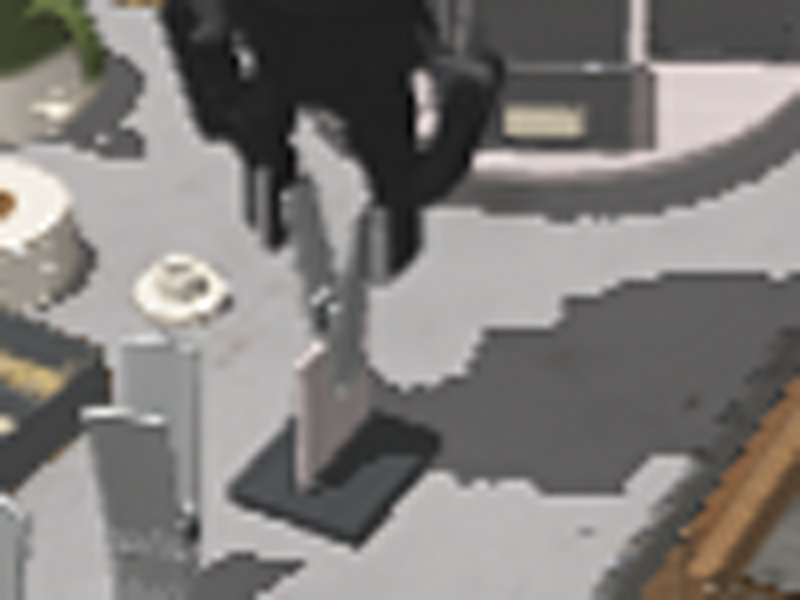

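The jaws of the gripper stand either side of the handles, at zoomed (275,230) and (390,240), and the clip is untouched. I'll close on it.

>>> play_rows(targets=[{"grip": 150, "linear": [-0.1, 0, 0], "delta_rot": [0, 0, 0]}, {"grip": 170, "linear": [-0.1, 0, 0], "delta_rot": [0, 0, 0]}, {"grip": 190, "linear": [-0.1, 0, 0.1], "delta_rot": [0, 0, 0]}, {"grip": 255, "linear": [-0.1, 0, 0.1], "delta_rot": [0, 0, 0]}, {"grip": 255, "linear": [-0.1, 0, 0.1], "delta_rot": [0, 0, 0]}, {"grip": 255, "linear": [-0.1, 0, 0.1], "delta_rot": [0, 0, 0]}, {"grip": 255, "linear": [-0.1, 0, 0.1], "delta_rot": [0, 0, 0]}], force=40)

```text
time: 5.9
ee_pos: [0.4613, 0.3289, 0.1024]
tcp_rot: [180.0, -0.0, 90.0]
wrist_force: [2.2, -0.7, 1.6]
opening: 0.0127
grasp_force: 43.7
```

>>> play_rows(targets=[{"grip": 255, "linear": [0, 0, 2], "delta_rot": [0, 0, 0]}, {"grip": 255, "linear": [0, 0, 5], "delta_rot": [0, 0, 0]}, {"grip": 255, "linear": [0, 0, 8], "delta_rot": [0, 0, 0]}, {"grip": 255, "linear": [0, 0, 8], "delta_rot": [0, 0, 0]}])

```text
time: 6.3
ee_pos: [0.4621, 0.3298, 0.1866]
tcp_rot: [179.7, -0.2, 90.1]
wrist_force: [-0.5, -0.8, -0.1]
opening: 0.0125
grasp_force: 43.6
```

```bash
python3 - <<'E'
from h import *
L=[bot.camera("side") for _ in range(4)]
a=np.mean([q["color"] for q in L],axis=0).astype(np.uint8)[190:265,210:310,::-1]; cv2.imwrite("pics/s4.png",cv2.resize(a,(800,600),interpolation=2))
E
```

```text
(no output)
```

View pics/s4.png

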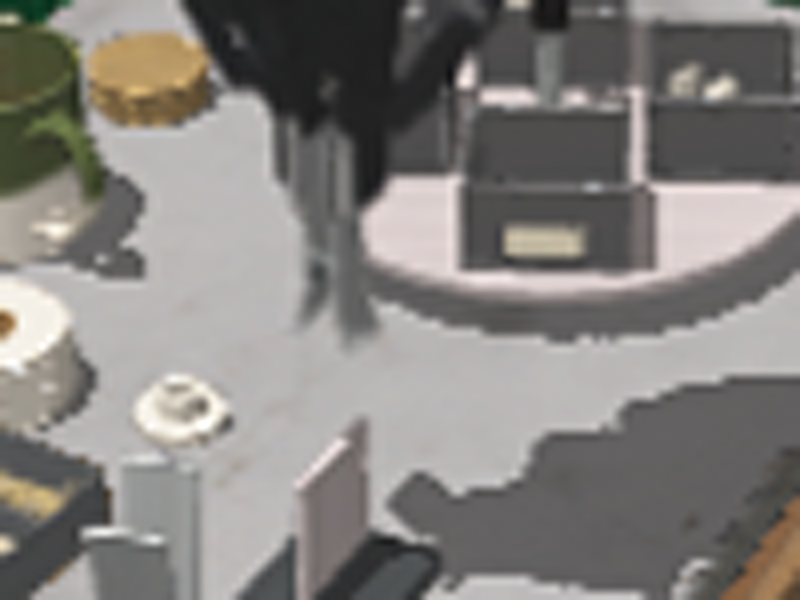

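The clip is held with its jaws open, at zoomed (310,325) and (355,345), and the stand's plate is free. Next I'll move above the bin wall.

>>> play_rows(targets=[{"grip": 255, "linear": [0.3, -4.5, 0], "delta_rot": [0, 0, -0.14]}, {"grip": 255, "linear": [0.6, -9, 0], "delta_rot": [0, 0, -0.28]}, {"grip": 255, "linear": [0.9, -13, 0], "delta_rot": [0, 0, -0.42]}, {"grip": 255, "linear": [1.1, -16, 0], "delta_rot": [0, 0, -0.56]}, {"grip": 255, "linear": [1.2, -18, 0], "delta_rot": [0, 0, -0.7]}, {"grip": 255, "linear": [1.3, -19.5, 0], "delta_rot": [0, 0, -0.84]}, {"grip": 255, "linear": [1.34, -20.5, 0], "delta_rot": [0, 0, -0.98]}, {"grip": 255, "linear": [1.34, -20.84, 0], "delta_rot": [0, 0, -1.118]}, {"grip": 255, "linear": [1.34, -20.84, 0], "delta_rot": [0, 0, -1.118]}, {"grip": 255, "linear": [1.34, -20.84, 0], "delta_rot": [0, 0, -1.118]}])

```text
time: 7.5
ee_pos: [0.4742, 0.1205, 0.1815]
tcp_rot: [-180.0, 0.1, 26.2]
wrist_force: [0.9, 0.6, -0.7]
opening: 0.0126
grasp_force: 43.6
```

>>> play_rows(targets=[{"grip": 255, "linear": [0, 0, -2], "delta_rot": [0, 0, 0]}, {"grip": 255, "linear": [0, 0, -4], "delta_rot": [0, 0, 0]}, {"grip": 255, "linear": [0, 0, -4.5], "delta_rot": [0, 0, 0]}, {"grip": 255, "linear": [0, 0, -4.5], "delta_rot": [0, 0, 0]}])

```text
time: 7.9
ee_pos: [0.4739, 0.1207, 0.1365]
tcp_rot: [-180.0, 0.1, 26.1]
wrist_force: [-0.7, 0.2, 0.6]
opening: 0.0125
grasp_force: 43.6
```

```bash
python3 - <<'E'
from h import *
o=bot.get_obs();print({k:np.round(o[k],3) for k in("q","ee_pos","tcp_rot","wrist_force","torque")})
L=[bot.camera("side") for _ in range(4)]
a=np.mean([q["color"] for q in L],axis=0).astype(np.uint8)[170:245,225:325,::-1]; cv2.imwrite("pics/s5.png",cv2.resize(a,(800,600),interpolation=2))
E
```

```text
{'q': array([ 1.42810e+01, -4.10300e+00, -9.53600e+00,  8.46700e+01,
        2.00000e-03,  1.68145e+02]), 'ee_pos': array([0.474, 0.121, 0.137]), 'tcp_rot': array([-1.79977e+02,  1.00000e-01,  2.61370e+01]), 'wrist_force': array([-0.686,  0.208,  0.571]), 'torque': array([ 0.044,  0.016, -0.048])}
```

View pics/s5.png

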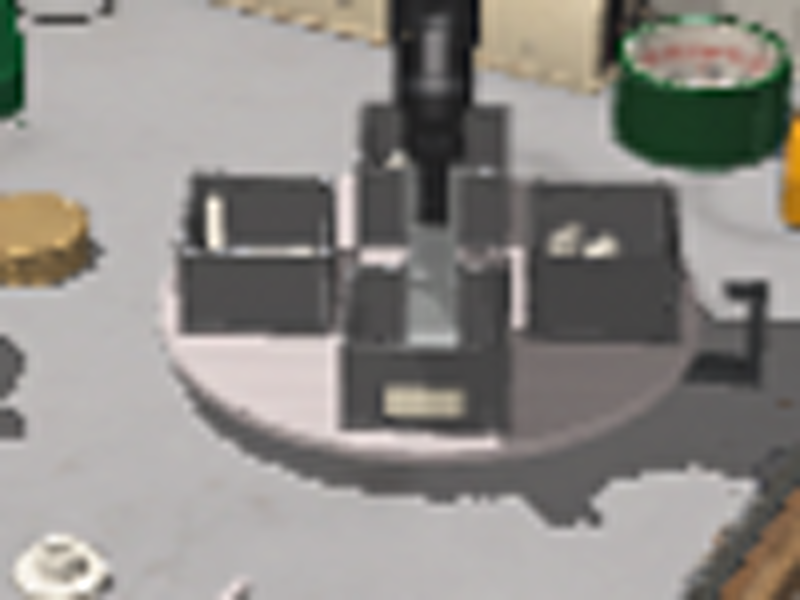

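The clip hovers centred over the outer wall: its jaw bottom is at zoomed (435,345) and the wall spans 345–510. The pointer top is visible at about (748,290). I'll lower it in steps and watch the force.

>>> play_rows(targets=[{"grip": 255, "linear": [0, 0, -0.7], "delta_rot": [0, 0, 0]}, {"grip": 255, "linear": [0, 0, -1.4], "delta_rot": [0, 0, 0]}, {"grip": 255, "linear": [0, 0, -2], "delta_rot": [0, 0, 0]}, {"grip": 255, "linear": [0, 0, -2.6], "delta_rot": [0, 0, 0]}, {"grip": 255, "linear": [0, 0, -2.8], "delta_rot": [0, 0, 0]}, {"grip": 255, "linear": [0, 0, -2.8], "delta_rot": [0, 0, 0]}])

```text
time: 8.7
ee_pos: [0.4741, 0.1207, 0.1088]
tcp_rot: [-180.0, 0.0, 26.0]
wrist_force: [-1.9, 2.7, -1.0]
opening: 0.0128
grasp_force: 43.6
```

>>> play_rows(targets=[{"grip": 255, "linear": [0, 0, -0.3], "delta_rot": [0, 0, 0]}, {"grip": 255, "linear": [0, 0, -0.5], "delta_rot": [0, 0, 0]}, {"grip": 255, "linear": [0, 0, -0.5], "delta_rot": [0, 0, 0]}])

```text
time: 9.0
ee_pos: [0.4744, 0.1215, 0.1047]
tcp_rot: [-179.9, -0.1, 26.0]
wrist_force: [-2.9, 6.6, 1.6]
opening: 0.0131
grasp_force: 44.1
```

>>> play_rows(targets=[{"grip": 255, "linear": [-0.07, 0.14, 0], "delta_rot": [0, 0, 0]}, {"grip": 255, "linear": [-0.07, 0.14, 0], "delta_rot": [0, 0, 0]}, {"grip": 255, "linear": [-0.07, 0.14, 0], "delta_rot": [0, 0, 0]}])

```text
time: 9.3
ee_pos: [0.474, 0.1218, 0.1044]
tcp_rot: [180.0, -0.0, 26.0]
wrist_force: [-1.1, 1.2, 0.3]
opening: 0.013
grasp_force: 43.7
```

>>> play_rows(targets=[{"grip": 255, "linear": [-0.04, 0.07, -0.1], "delta_rot": [0, 0, 0]}, {"grip": 255, "linear": [-0.04, 0.07, -0.2], "delta_rot": [0, 0, 0]}, {"grip": 255, "linear": [-0.04, 0.07, -0.3], "delta_rot": [0, 0, 0]}, {"grip": 255, "linear": [-0.04, 0.07, -0.3], "delta_rot": [0, 0, 0]}])

```text
time: 9.7
ee_pos: [0.4738, 0.1226, 0.1018]
tcp_rot: [180.0, -0.1, 26.0]
wrist_force: [-0.1, 0.5, 3.4]
opening: 0.0127
grasp_force: 44.1
```

>>> play_rows(targets=[{"grip": 255, "linear": [0, 0, -0.05], "delta_rot": [0, 0, 0]}, {"grip": 255, "linear": [0, 0, -0.1], "delta_rot": [0, 0, 0]}, {"grip": 255, "linear": [0, 0, -0.1], "delta_rot": [0, 0, 0]}])

```text
time: 10.0
ee_pos: [0.4742, 0.1228, 0.1016]
tcp_rot: [180.0, -0.1, 26.0]
wrist_force: [-0.7, 0.3, 10.0]
opening: 0.0129
grasp_force: 44.8
```

>>> play_rows(targets=[{"grip": 255, "linear": [0, 0, 0.4], "delta_rot": [0, 0, 0]}, {"grip": 255, "linear": [0, 0, 0.75], "delta_rot": [0, 0, 0]}, {"grip": 255, "linear": [0, 0, 0.75], "delta_rot": [0, 0, 0]}, {"grip": 255, "linear": [0, 0, 0.75], "delta_rot": [0, 0, 0]}])

```text
time: 10.4
ee_pos: [0.4734, 0.1225, 0.1076]
tcp_rot: [180.0, 0.0, 26.0]
wrist_force: [-0.2, -0.2, -0.7]
opening: 0.0126
grasp_force: 43.6
```

>>> play_rows(targets=[{"grip": 205, "linear": [0, 0, -0.03], "delta_rot": [0, 0, 0]}, {"grip": 195, "linear": [0, 0, -0.08], "delta_rot": [0, 0, 0]}, {"grip": 185, "linear": [0, 0, -0.12], "delta_rot": [0, 0, 0]}, {"grip": 175, "linear": [0, 0, -0.17], "delta_rot": [0, 0, 0]}, {"grip": 165, "linear": [0, 0, -0.21], "delta_rot": [0, 0, 0]}, {"grip": 155, "linear": [0, 0, -0.25], "delta_rot": [0, 0, 0]}, {"grip": 145, "linear": [0, 0, -0.25], "delta_rot": [0, 0, 0]}, {"grip": 130, "linear": [0, 0, -0.25], "delta_rot": [0, 0, 0]}, {"grip": 130, "linear": [0, 0, -0.25], "delta_rot": [0, 0, 0]}])

```text
time: 11.3
ee_pos: [0.4735, 0.1226, 0.1053]
tcp_rot: [180.0, -0.0, 26.0]
wrist_force: [-0.1, -0.2, -0.2]
opening: 0.0419
grasp_force: 0.0
```

>>> play_rows(targets=[{"grip": 90, "linear": [0, 0, 1], "delta_rot": [0, 0, 0]}, {"grip": 90, "linear": [0, 0, 5], "delta_rot": [0, 0, 0]}, {"grip": 90, "linear": [0, 0, 9.5], "delta_rot": [0, 0, 0]}, {"grip": 90, "linear": [1, -2, 9.5], "delta_rot": [0, 0, 0.14]}, {"grip": 90, "linear": [2, -4, 9.5], "delta_rot": [0, 0, 0.28]}, {"grip": 90, "linear": [3, -6, 9.5], "delta_rot": [0, 0, 0.42]}, {"grip": 90, "linear": [4, -8, 9.5], "delta_rot": [0, 0, 0.56]}, {"grip": 90, "linear": [5.1, -10.5, 9.5], "delta_rot": [0, 0, 0.7]}, {"grip": 90, "linear": [5.1, -10.5, 9.5], "delta_rot": [0, 0, 0.84]}, {"grip": 90, "linear": [5.1, -10.5, 9.5], "delta_rot": [0, 0, 0.98]}])

```text
time: 12.3
ee_pos: [0.5247, 0.0168, 0.201]
tcp_rot: [180.0, -0.0, 82.4]
wrist_force: [0.1, -0.6, 0.5]
opening: 0.0551
grasp_force: 0.0
```

>>> play_rows(targets=[{"grip": 90, "linear": [0, 0, 0], "delta_rot": [0, 0, 0.14]}, {"grip": 90, "linear": [0, 0, 0], "delta_rot": [0, 0, 0.28]}, {"grip": 90, "linear": [0, 0, 0], "delta_rot": [0, 0, 0.42]}, {"grip": 90, "linear": [0, 0, 0], "delta_rot": [0, 0, 0.56]}, {"grip": 90, "linear": [0, 0, 0], "delta_rot": [0, 0, 0.59]}, {"grip": 90, "linear": [0, 0, 0], "delta_rot": [0, 0, 0.59]}])

```text
time: 12.9
ee_pos: [0.5245, 0.0176, 0.2008]
tcp_rot: [180.0, 0.0, 115.8]
wrist_force: [0.1, -0.5, -0.1]
opening: 0.0552
grasp_force: 0.0
```

```bash
python3 - <<'E'
from fit import *
o=bot.get_obs();print({k:np.round(o[k],3) for k in("q","ee_pos","tcp_rot","wrist_force","time")})
L=[bot.camera("side") for _ in range(4)]; p=dict(L[-1])
p["color"]=np.mean([q["color"] for q in L],axis=0).astype(np.uint8); p["range_z"]=np.median([q["range_z"] for q in L],axis=0)
c,uv=cloud(p); d=c[:,:2]-[.5245,.018]; e=np.array([np.cos(np.radians(116)),np.sin(np.radians(116))])
r=d@e; s=d@[-e[1],e[0]]; m=(abs(s)<.015)&(r>.095)&(r<.14)&(c[:,2]>.078)
print("clip pts",m.sum()); q=c[m]; print("z max",np.sort(q[:,2])[-8:].round(4), "s range",np.percentile(s[m],[2,98]).round(4))
top=m&(c[:,2]>.125); print("r of top pts",r[top].round(3))
a,f,n=fit(p,[.525,.0195,np.radians(116)]); print(a[:2].round(4),np.degrees(a[2]).round(2),f)
print("pointer px",atz(p,[[318.1,205.85]],.05).round(4))
for x in bot.pinpoint(L[-1],"pointer_top")[:2]: print(x["conf"],x["pixel"],atz(p,[x["pixel"]],.05).round(4))
b=p["color"][165:240,225:325,::-1]; cv2.imwrite("pics/s6.png",cv2.resize(b,(800,600),interpolation=2))
E
```

```text
{'q': array([ 1.9230e+00,  9.4900e-01,  2.4890e+00,  9.1515e+01, -2.0000e-03,
        6.6103e+01]), 'ee_pos': array([0.524, 0.018, 0.201]), 'tcp_rot': array([1.79978e+02, 1.20000e-02, 1.15819e+02]), 'wrist_force': array([ 0.139, -0.513, -0.059]), 'time': np.float64(12.9)}
clip pts 104
z max [0.134  0.1341 0.1343 0.1346 0.135  0.1351 0.1359 0.1368] s range [-0.01    0.0079]
r of top pts [0.103 0.102 0.101 0.102 0.101 0.102 0.102 0.104 0.103 0.102 0.103 0.104
 0.103 0.102 0.105 0.103 0.102 0.103 0.134 0.132 0.135 0.132 0.131 0.13
 0.134 0.135 0.132 0.135 0.134 0.133 0.135 0.132 0.134 0.134 0.132 0.132]
[0.5262 0.0227] 115.55 3594.5058669742407
pointer px [[ 0.383  -0.0249  0.05  ]]
0.78 [319.3, 206.6] [[ 0.377  -0.0218  0.05  ]]
```

View pics/s6.png

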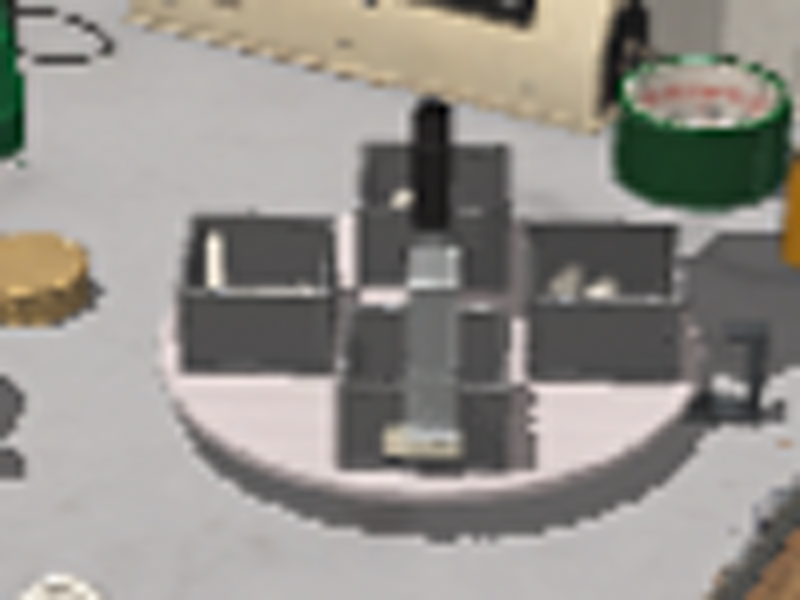

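The clip sits upright on the empty bin's outer wall, at zoomed (435,340). Its handle tops are at z≈0.135, so the wall top is about 9 mm below the pivot. The centre grip is at (432,165), below the gripper. I'll grip it next.

>>> play_rows(targets=[{"grip": 90, "linear": [0, 0, -4], "delta_rot": [0, 0, 0]}, {"grip": 90, "linear": [0, 0, -8], "delta_rot": [0, 0, 0]}, {"grip": 90, "linear": [0, 0, -9.6], "delta_rot": [0, 0, 0]}, {"grip": 160, "linear": [0, 0, -9.6], "delta_rot": [0, 0, 0]}, {"grip": 190, "linear": [0, 0, -9.6], "delta_rot": [0, 0, 0]}, {"grip": 255, "linear": [0, 0, -9.6], "delta_rot": [0, 0, 0]}, {"grip": 255, "linear": [0, 0, -9.6], "delta_rot": [0, 0, 0]}, {"grip": 255, "linear": [0, 0, -9.6], "delta_rot": [0, 0, 0]}, {"grip": 255, "linear": [0, 0, -9.6], "delta_rot": [0, 0, 0]}], force=50)

```text
time: 14.05
ee_pos: [0.5262, 0.0181, 0.106]
tcp_rot: [179.8, 0.1, 116.0]
wrist_force: [6.8, 3.3, -3.8]
opening: 0.0177
grasp_force: 50.5
```

>>> play_rows(targets=[{"grip": 255, "linear": [0.14, 0.07, 0], "delta_rot": [0, 0, 0]}, {"grip": 255, "linear": [0.14, 0.07, 0], "delta_rot": [0, 0, 0]}, {"grip": 255, "linear": [0.14, 0.07, 0], "delta_rot": [0, 0, 0.05]}, {"grip": 255, "linear": [0.14, 0.07, 0], "delta_rot": [0, 0, 0.15]}, {"grip": 255, "linear": [0.14, 0.07, 0], "delta_rot": [0, 0, 0.25]}, {"grip": 255, "linear": [0.14, 0.07, 0], "delta_rot": [0, 0, 0.35]}, {"grip": 255, "linear": [0.14, 0.07, 0], "delta_rot": [0, 0, 0.45]}, {"grip": 255, "linear": [0.14, 0.07, 0], "delta_rot": [0, 0, 0.5]}, {"grip": 255, "linear": [0.14, 0.07, 0], "delta_rot": [0, 0, 0.5]}])

```text
time: 14.95
ee_pos: [0.527, 0.0188, 0.106]
tcp_rot: [179.8, 0.1, 144.7]
wrist_force: [2.4, 3.7, 7.0]
opening: 0.0172
grasp_force: 51.7
```

>>> play_rows(targets=[{"grip": 255, "linear": [0.03, 0.05, 0.05], "delta_rot": [0, 0, 0.1]}, {"grip": 255, "linear": [0.03, 0.05, 0.05], "delta_rot": [0, 0, 0.22]}, {"grip": 255, "linear": [0.03, 0.05, 0.05], "delta_rot": [0, 0, 0.34]}, {"grip": 255, "linear": [0.03, 0.05, 0.05], "delta_rot": [0, 0, 0.46]}, {"grip": 255, "linear": [0.03, 0.05, 0.05], "delta_rot": [0, 0, 0.58]}, {"grip": 255, "linear": [0.03, 0.05, 0.05], "delta_rot": [0, 0, 0.7]}, {"grip": 255, "linear": [0.03, 0.05, 0.05], "delta_rot": [0, 0, 0.82]}, {"grip": 255, "linear": [0.03, 0.05, 0.05], "delta_rot": [0, 0, 0.9]}, {"grip": 255, "linear": [0.03, 0.05, 0.05], "delta_rot": [0, 0, 0.936]}, {"grip": 255, "linear": [0.03, 0.05, 0.05], "delta_rot": [0, 0, 0.936]}])

```text
time: 15.95
ee_pos: [0.5273, 0.0207, 0.106]
tcp_rot: [179.9, 0.2, -161.7]
wrist_force: [3.6, 12.2, 2.3]
opening: 0.0173
grasp_force: 51.3
```

```bash
python3 - <<'E'
from fit import *
import pickle
o=bot.get_obs();print({k:np.round(o[k],3) for k in("q","ee_pos","tcp_rot","wrist_force","torque","time")})
def avg(n):
    L=[bot.camera(n) for _ in range(6)]; p=dict(L[-1])
    p["color"]=np.mean([q["color"] for q in L],axis=0).astype(np.uint8); p["range_z"]=np.median([q["range_z"] for q in L],axis=0); return p,L[-1]
t0=pickle.load(open("top.pkl","rb"))
for n in("side","top"):
    p,l=avg(n); pickle.dump(p,open(n+"2.pkl","wb"))
    a,f,k=fit(p,[.525,.02,np.radians(108)]); print(n,a[:2].round(4),np.degrees(a[2]).round(2)+90,f,k)
    for x in bot.pinpoint(l,"pointer_top")[:2]: print("ptr",x["conf"],x["pixel"],atz(p,[x["pixel"]],.05).round(4))
    for x in bot.pinpoint(l,"bin_edge")[:2]: print("edge",x["conf"],x["pixel"],atz(p,[x["pixel"]],.075).round(4))
    c,uv=cloud(p)
    m=(c[:,2]>.035)&(c[:,2]<.056)&(np.hypot(c[:,0]-.379,c[:,1]+.028)<.02); q=c[m]
    if m.sum(): print("ptr cloud",len(q),q.min(0).round(4),q.max(0).round(4),np.median(q,0).round(4))
    m=(c[:,2]>.085)&(c[:,2]<.14)&(np.hypot(c[:,0]-.416,c[:,1]+.018)<.03); q=c[m]
    if m.sum():
        print("clip cloud",len(q),q.min(0).round(4),q.max(0).round(4),q.mean(0).round(4))
E
```

```text
{'q': array([  2.136,   1.122,  -7.792,  80.906,   0.204, -16.154]), 'ee_pos': array([0.527, 0.021, 0.106]), 'tcp_rot': array([ 179.854,    0.23 , -161.71 ]), 'wrist_force': array([ 3.553, 12.181,  2.266]), 'torque': array([ 1.872, -0.471,  0.021]), 'time': np.float64(15.95)}
side [0.5255 0.0232] 199.74 3412.891818531334 3772.2999999999997
ptr 0.71 [320.6, 204.9] [[ 0.3773 -0.0357  0.05  ]]
edge 0.64 [307.7, 199.0] [[ 0.4212 -0.0135  0.075 ]]
ptr cloud 22 [ 0.3747 -0.0372  0.0357] [ 0.3937 -0.0193  0.0506] [ 0.3811 -0.0223  0.047 ]
clip cloud 51 [ 0.4002 -0.0268  0.086 ] [ 0.4384 -0.0021  0.1366] [ 0.4186 -0.0127  0.1083]
top [0.5259 0.0181] 200.67000000000002 3171.365044213764 4993.2
ptr 0.5 [271.6, 206.2] [[0.5331 0.032  0.05  ]]
```

>>> play_rows(targets=[{"grip": 255, "linear": [0.05, 0.17, 0], "delta_rot": [0, 0, 0]}, {"grip": 255, "linear": [0.05, 0.17, 0], "delta_rot": [0, 0, 0]}, {"grip": 255, "linear": [0.05, 0.17, 0], "delta_rot": [0, 0, 0]}])

```text
time: 17.05
ee_pos: [0.5273, 0.0207, 0.106]
tcp_rot: [-180.0, 0.1, -161.8]
wrist_force: [0.7, 2.5, 5.9]
opening: 0.0174
grasp_force: 51.8
```

```bash
python3 - <<'E'
from fit import *
import pickle
L=[bot.camera("side") for _ in range(8)]; p=dict(L[-1])
p["color"]=np.mean([q["color"] for q in L],axis=0).astype(np.uint8); p["range_z"]=np.mean([q["range_z"] for q in L],axis=0)
c,uv=cloud(p); ax=np.array([.5255,.0228])
d=c[:,:2]-ax
for b in(18.3,108.3,198.3):
    e=np.array([np.cos(np.radians(b)),np.sin(np.radians(b))]); r=d@e; s=d@[-e[1],e[0]]
    m=(abs(r-.115)<.008)&(abs(s)<.033)&(c[:,2]>.036)&(c[:,2]<.072)
    if m.sum()>20:
        k=np.polyfit(s[m],r[m],1); res=abs(r[m]-np.polyval(k,s[m])); g=res<.003; k=np.polyfit(s[m][g],r[m][g],1)
        print("outer",b,m.sum(),g.sum(),"ang",b-np.degrees(np.arctan(k[0])),"r",k[1])
    for sg in(1,-1):   # side faces
        m=(abs(s*sg-.038)<.006)&(r>.047)&(r<.111)&(c[:,2]>.036)&(c[:,2]<.072)
        if m.sum()>30:
            k=np.polyfit(r[m],s[m],1); res=abs(s[m]-np.polyval(k,r[m])); g=res<.003; k=np.polyfit(r[m][g],s[m][g],1); print("side",b,sg,g.sum(),"ang",b+np.degrees(np.arctan(k[0])))
# arm-masked fit
w=np.ones((384,512),bool); z=np.zeros((384,512)); z[uv[:,1],uv[:,0]]=c[:,2]; w&=cv2.dilate((z>.08).astype(np.uint8),np.ones((3,3)))==0
a,f,k=fit(p,[.5255,.0225,np.radians(108)],w); print(a[:2],np.degrees(a[2])+90,f,k)
o=bot.get_obs();print({k:np.round(o[k],3) for k in("ee_pos","tcp_rot","wrist_force","torque","time")})
E
```

```text
side 18.3 1 141 ang 17.66566533009478
side 18.3 -1 103 ang 18.251494701698334
outer 108.3 149 148 ang 108.15699685123244 r 0.11483378080767309
side 198.3 1 128 ang 197.78120044804348
side 198.3 -1 135 ang 197.87328066592508
[0.52477127 0.02314312] 199.49219158071827 2439.1565551710883 2733.3999999999996
{'ee_pos': array([0.527, 0.021, 0.106]), 'tcp_rot': array([-1.79991e+02,  1.19000e-01, -1.61852e+02]), 'wrist_force': array([-0.016,  2.222,  5.354]), 'torque': array([0.328, 0.106, 0.01 ]), 'time': np.float64(17.45)}
```

```bash
python3 -c "
from workcell import bot
print(bot.job_done())"
```

```text
the job is handed in; nothing more can be done
None
```

I handed the job in at about 17.5 s: the clip is on the empty bin's outer wall, with the wall top about 9 mm below its pivot. The bin faces the pointer to within about half a degree by my measurements, and the gripper is still holding the centre grip. The verdict was not reported back to me.

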